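# Date-stamp a lidded tin in the swing-arm stamping jig

### The job

Date-stamp the closed gold tin that stands in front of the stamping jig: swing the jig's blue arm well clear to the side, at least 60 degrees from its working stop, and slide the tin into the jig until it rests against both black rubber locating pins. Swing the arm back over the tin fully to its stop, and press the black palm knob down firmly for a moment so that the red stamp bears on the lid. Then let the knob come up, swing the arm at least 60 degrees clear again and leave the tin standing in its place against the pins; do not tip the tin or disturb the other things.

Things in the scene. Friction and masses are not known exactly. Their poses are not given: they have to be found in the camera images.
- tin: gold metal food tin, lid pressed on: one rigid thing, 105 mm across at the lid, 56 mm high (lid from 47 to 56 mm, the widest part; foot only 71 mm across), about 0.2 kg, loose, too wide to grasp: slide it over the table at lid height. Origin: centre of its underside, z up.
- jig: stamping jig fixed to the table. Origin: on the table, centre of the tin's seat; open towards its own -x, where the tin comes in. Grey foot plate (10 mm high, x = 25 to 165, y within 65 mm) behind the seat, clear of the tin's foot. Two rubber locating pins, 16 mm thick, 70 mm high, at x = 46, y = +-39 mm: a tin touching both is centred on the origin. Hinge post at x = 130, y = 0 mm.
- seat (a point): centre of the tin's seat, on the table; where the tin's origin must come
- hinge_axis (a point): on the arm's vertical hinge axis, at the mid-height of the bar, 115 mm above the table. 190 to 195 mm from it a steel tongue, 40 mm wide, hangs from the arm to 30 mm above the table: it closes the jig's mouth when the arm is over the seat, and passes about 5 mm in front of a tin that is home
- swing_arm (a joint): swing of the blue arm about its vertical hinge, rad: 0 = working stop, arm along the jig's -x, stamp over the seat; grows anticlockwise seen from above to 1.5 (parked clear). Stiff: stays where left. Bar 24 mm wide, 16 mm high, its middle 115 mm above the table; stamp head and palm knob 130 mm from the hinge axis, black handle 208 to 270 mm.
- swing_grip (a point): middle of the black handle at the arm's free end: round, 22 mm thick, 62 mm long along the arm, 115 mm above the table, 239 mm from the hinge axis
- stamp_plunger (a joint): how far the palm knob is pressed, m: 0 = up, held by its return spring; the stamp meets the lid of a tin in the seat at about 0.008; limit 0.016. About 4 N bring it down to the lid; from there the stamp gives on its cushion, 1800 N per m, and a print takes at least 5 N on the lid (2 to 3 mm of give).
- knob_top (a point): middle of the top of the black mushroom palm knob, 42 mm wide, 178 mm above the table when up; the arm's bar is 55 mm below it
- stamp_die: red round stamp, 34 mm wide, on a sprung cushion in an aluminium holder under the arm, straight below the knob. Origin: centre of its printing face, 64 mm above the table when up.
- pot_green: white plastic pot with a green screw lid, 67 mm wide, 72 mm high; a bystander, origin at its underside
- pot_red: white plastic pot with a red screw lid, 64 mm wide, 68 mm high; a bystander, origin at its underside
- tamper: beech tamper, 81 mm wide foot, 98 mm high; a bystander, origin at its underside
- lid_pile: pile of gold tin lids, 107 mm wide, 60 mm high; a bystander, origin at its underside
- counter: white tally counter, 63x47x22 mm; a bystander, origin at its underside
- label_roll: roll of white labels lying flat, 74 mm wide, 40 mm high; a bystander, origin at its underside

How it is judged:
By the outcome, as a careful person would: the job done as asked, in the order asked, and still so for the second after the job is handed in, with the robot touching nothing.
It also fails if it takes over 72 s, if anything falls off the work surface, if the arm or the gripper's body presses on something with over 40 N, if the wrist force passes 120 N, or if a joint passes its speed limit or range.

### The arm

A 6-joint arm with a two-finger parallel gripper is mounted at the origin on a cart in front of the work surface, level with it; the furniture and walls round the work are solid. World frame = base frame: x ahead of the robot, y to its left, z up, the work surface at z = 0. Lengths are in m, angles in degrees, forces in N, time in s.
With the tool pointing down it reaches from about 0.325 to 0.85 m from the base axis. Payload 15.5 kg.
Tool frame: the origin (TCP) lies at the very end of the fingers, on their centre line; the grasp point (between the pads) lies arm.grip_depth behind it (arm.grip_depth is the distance from the TCP to the grasp point, in m); z points along the fingers, y is the direction in which the jaws open and shut (so a half turn about z gives the same grasp; the last joint's range is limited). The gripper opens to 91 mm and grips with 3 to 60 N. Pads are 32 mm wide; open, the fingers measure 118 mm over their backs; the gripper's body (76 mm by 178 mm) begins 60 mm behind the grasp point.
Start: joints at [70.445, 28.281, 77.091, -0, 74.628, -5.472], TCP at [0.152, 0.606, 0.189] pointing down, gripper open.
Joint ranges: [-166.48, 166.48], [-47.26, 123.95], [12.59, 153.08], [-70.14, 250.14], [6.76, 159.57], [-176.63, 176.63]. Speed limits (degrees/s): [108.29, 108.29, 147.25, 172.46, 172.46, 172.46].

### API

Orientations are given as a 3x3 rotation matrix whose columns are the frame's x, y, z axes.
In Python, from rig import arm gives the robot as it stands. Calls block until the motion is done:
- arm.move_to(position, orientation): joint-space move of the TCP to a pose.
- arm.move_l(position, orientation=None, feed=0.15): straight line of the TCP; orientation=None keeps the orientation; feed is the mean speed in m/s.
- arm.move_joints(angles): joint-space move.
- arm.grip(opening): finger opening in m; the grip force is fixed at half the most; returns when the fingers have stopped.
- arm.sleep(seconds).
- arm.solve_ik(position, orientation): joint angles nearest the present ones, or None.
- arm.snapshot(name): name is "side" or "top"; returns the picture (420x560x3 uint8, red, green, blue); there is no depth.
- arm.get_calibration(name): a dict with "intrinsics" (3x3 intrinsics, pixels), "cam_to_world" (4x4, takes a point from camera to world coordinates). Camera axes: x right, y down, z forward; pixel columns grow to the right and rows downward; lengths in m; the calibration is good to about 2 mm. A picture is of the moment at which its call begins. get_calibration takes no time and is no camera call.
A pose or a line that the arm cannot do raises arm.Unreachable and nothing moves.
- arm.sign_off(): hands the job in, once; it reports no verdict.
Readings, each from a call of its own:
- arm.current_t(): time.
- arm.current_joint_positions(): joint angles.
- arm.current_dq(): joint speeds.
- arm.current_tau(): joint torques, N m.
- arm.current_ee_pos(): TCP position.
- arm.current_tool_rot(): TCP orientation.
- arm.current_force(): force on the tool from outside, world axes, zero at the start.
- arm.current_torque(): the same for the moment, N m.
- arm.current_width(): finger opening in m.
Only numpy, scipy, OpenCV 4.12 (cv2) and the standard library are available. Lean on these libraries where they do the work, as an engineer would, in place of code of your own. Each camera call takes 0.05 s, during which the arm holds its last target. There are 200 camera calls.

## Working session

There is one attempt and no reset: what is moved stays moved. The work goes in short steps, each a Python script; the robot and the scene stay as the last script left them, time stands still between calls to the robot, and variables do not carry over. Pictures are saved under pics/ and viewed, about 8 in all and at most 12, crops included, and the job is handed in when it is done.

```bash
mkdir -p pics; ls; python3 - <<'E'
from rig import arm
import cv2,numpy as np
for n in("top","side"):
    cv2.imwrite(f"pics/{n}0.png",arm.snapshot(n)[:,:,::-1]); c=arm.get_calibration(n); print(n,np.round(c["intrinsics"],1).tolist(),np.round(c["cam_to_world"],3).tolist())
print(arm.grip_depth,arm.current_t(),arm.current_tool_rot())
E
```

```text
pics
top [[535.8, 0.0, 275.7], [0.0, 535.8, 207.3], [0.0, 0.0, 1.0]] [[0.028, -0.988, 0.155, 0.368], [-1.0, -0.027, 0.012, 0.019], [-0.008, -0.155, -0.988, 1.289], [0.0, 0.0, 0.0, 1.0]]
side [[447.7, 0.0, 269.6], [0.0, 447.7, 209.4], [0.0, 0.0, 1.0]] [[1.0, 0.008, 0.01, 0.551], [-0.006, -0.388, 0.922, -1.013], [0.011, -0.922, -0.387, 0.558], [0.0, 0.0, 0.0, 1.0]]
0.0188 0.1 [[-9.69946292e-01  2.43318871e-01 -3.42232034e-04]
 [ 2.43319100e-01  9.69945722e-01 -1.05456747e-03]
 [ 7.53503326e-05 -1.10614539e-03 -9.99999385e-01]]
```

View pics/top0.png

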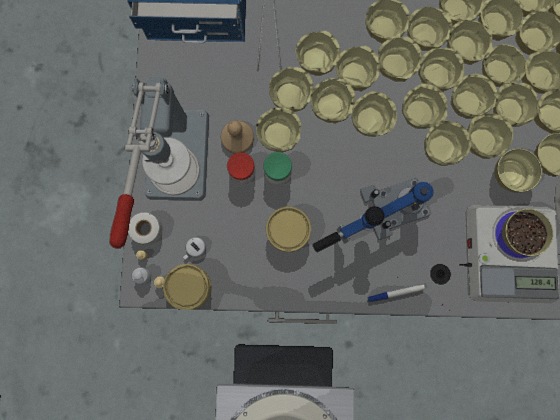

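View pics/side0.png

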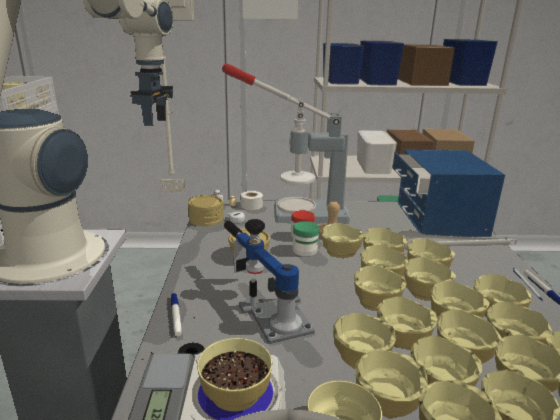

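```bash
python3 - <<'E'
import cv2
i=cv2.imread("pics/top0.png")[150:290,225:465]
cv2.imwrite("pics/c1.png",cv2.resize(i,None,fx=3.3,fy=3.3,interpolation=cv2.INTER_CUBIC))
E
cat >h.py <<'E'
from rig import arm
import cv2,numpy as np
def px2w(n,u,v,z):
    c=arm.get_calibration(n);K=np.array(c["intrinsics"]);T=np.array(c["cam_to_world"])
    d=T[:3,:3]@np.linalg.solve(K,[u,v,1]);o=T[:3,3]
    return o+d*(z-o[2])/d[2]
def w2px(n,p):
    c=arm.get_calibration(n);K=np.array(c["intrinsics"]);T=np.linalg.inv(np.array(c["cam_to_world"]))
    q=K@(T[:3,:3]@np.array(p)+T[:3,3]);return q[:2]/q[2]
E
python3 - <<'E'
from h import *
for a in[("hinge",424,191,.125),("knob",374,216,.178),("hend",315,246,.115),("h0",341,234,.115),("tin",288.5,229,.056)]:print(a[0],px2w("top",*a[1:]).round(4))
E
```

```text
hinge [ 0.595  -0.2929  0.125 ]
knob [ 0.5287 -0.1737  0.178 ]
hend [ 0.4679 -0.0555  0.115 ]
h0 [ 0.4959 -0.1122  0.115 ]
tin [0.5106 0.0027 0.056 ]
```

View pics/c1.png

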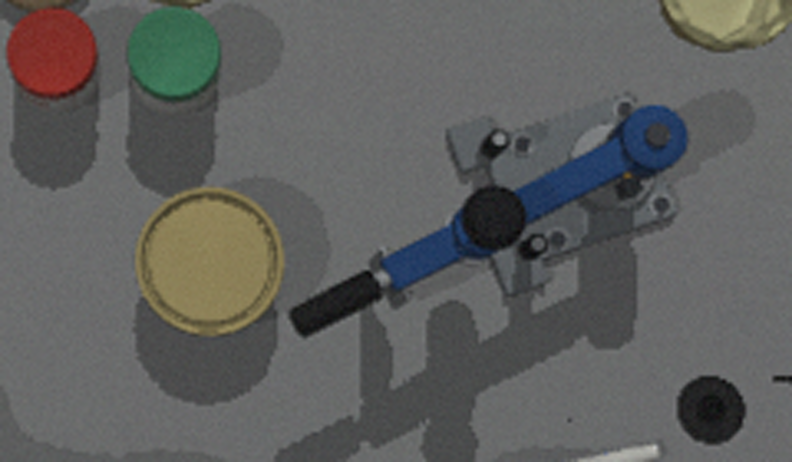

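```bash
python3 - <<'E'
from h import *
from scipy.optimize import least_squares
P1=(375.9,192.4);P2=(388.6,223.6)
def f(q):
    x,y,a,s=q;c,n=np.cos(a),np.sin(a);R=np.array([[c,-n],[n,c]]);o=np.array([x,y])
    W=lambda p,z:np.r_[o+R@p,z]
    d=lambda r:np.array([130-r*np.cos(s),-r*np.sin(s)])/1e3
    r=[w2px("top",W([.046,.039],.07))-P1,w2px("top",W([.046,-.039],.07))-P2,
       w2px("top",W(d(130),.178))-(374.7,215.8),w2px("top",W(d(239),.115))-(328,240),w2px("top",W(d(0),.125))-(424.1,191.2)]
    return np.ravel(r)
s=least_squares(f,[.53,-.17,-1.2,0]);x=s.x;print(x.round(4),np.degrees(x[2:]),s.fun.round(1))
a=x[2];R=np.array([[np.cos(a),-np.sin(a)],[np.sin(a),np.cos(a)]])
t=px2w("top",288.4,229,.056)[:2];print("tin in jig",R.T@(t-x[:2]),"hinge",x[:2]+R@[.13,0])
# lever tip triangulation
def ray(n,u,v):
    p=px2w(n,u,v,0);o=np.array(arm.get_calibration(n)["cam_to_world"])[:3,3];d=p-o;return o,d/np.linalg.norm(d)
o1,d1=ray("top",118,240);o2,d2=ray("side",228,70)
k=np.linalg.lstsq(np.c_[d1,-d2],o2-o1,rcond=None)[0];print("lever tip",o1+d1*k[0],o2+d2*k[1])
for n,u,v,z in[("disc",440,273,.02),("pen",425,288,.01),("pile",187,287,.06),("pot g",278,165,.072)]:print(n,px2w("top",u,v,z).round(3))
E
```

```text
[ 0.5474 -0.1697 -1.2067  0.134 ] [-69.13763132   7.67675462] [ 0.9 -0.3  0.4  0.1  0.9 -1.2 -1.2  1.  -0.9  0.3]
tin in jig [-0.17440853  0.02704941] hinge [ 0.59373835 -0.29115016]
lever tip [0.44181684 0.28123993 0.43131157] [0.44523015 0.28155601 0.43170345]
disc [ 0.421 -0.356  0.02 ]
pen [ 0.385 -0.323  0.01 ]
pile [0.371 0.23  0.06 ]
pot g [0.658 0.031 0.072]
```

```bash
cat >>h.py <<'E'
O=np.array([.5474,-.1697]);A=np.radians(-69.14);H=np.array([.5937,-.2912])
RJ=np.array([[np.cos(A),-np.sin(A)],[np.sin(A),np.cos(A)]])
def rot(yaw):  # tool down, tool x at yaw (deg)
    c,s=np.cos(np.radians(yaw)),np.sin(np.radians(yaw));return np.array([[c,s,0],[s,-c,0],[0,0,-1.]])
def hp(s,z,r=.243): # pose over handle for swing s (deg)
    yaw=110.86+s;t=np.radians(yaw);return np.r_[H+r*np.array([np.cos(t),np.sin(t)]),z],rot(yaw)
def jp(x,y,z): return np.r_[O+RJ@[x,y],z]
def st(*a): print(*a,"t",round(arm.current_t(),2),"p",np.round(arm.current_ee_pos(),4),"F",np.round(arm.current_force(),1),"j6",round(arm.current_joint_positions()[5]))
E
python3 - <<'E'
from h import *
az=76;q=arm.solve_ik([.36*np.cos(np.radians(az)),.36*np.sin(np.radians(az)),.25],rot(az+170))
print(np.round(q))
arm.move_joints(q);st()
q=np.array(q,float);q[0]=-9;q[5]=-60;arm.move_joints(q);st()
arm.move_to(*hp(7.7,.26));arm.grip(.045);st()
arm.move_l(hp(7.7,.15)[0]);st()
cv2.imwrite("pics/t1.png",cv2.resize(arm.snapshot("top")[140:300,220:460,::-1],None,fx=2.5,fy=2.5))
s=arm.snapshot("side")[150:330,150:350,::-1];cv2.imwrite("pics/s1.png",cv2.resize(s,None,fx=2.5,fy=2.5))
a=cv2.imread("pics/t1.png");b=cv2.imread("pics/s1.png");b=cv2.resize(b,(int(b.shape[1]*400/b.shape[0]),400));v=np.hstack([a,b]);cv2.imwrite("pics/v1.png",cv2.resize(v,(800,int(v.shape[0]*800/v.shape[1]))))
E
```

```text
[ 66.   2. 105.  -0.  73. -90.]
t 1.47 p [0.0873 0.3499 0.2501] F [-0.3  0.7 -0. ] j6 -89
t 3.36 p [0.3599 0.0039 0.25  ] F [ 0.4  0.  -0.9] j6 -60
t 4.82 p [ 0.4775 -0.0778  0.26  ] F [-0.1  0.4 -0.3] j6 -45
t 5.7 p [ 0.478  -0.0779  0.1506] F [-0.9  0.1 -0.9] j6 -45
```

View pics/v1.png

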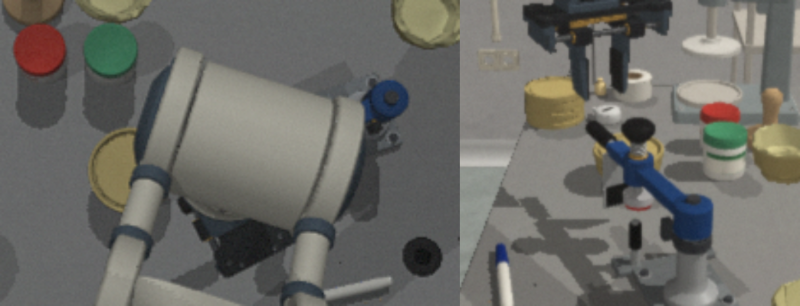

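```bash
python3 - <<'E'
from h import *
for z in(.12,.085):
    arm.move_l(hp(7.7,z)[0],feed=.08);st()
    if abs(arm.current_force()[2])>6: raise SystemExit("contact")
for s in(14,20,30,42,54,66,78,88):
    arm.move_l(*hp(s,.085),feed=.15);st(s)
    if np.linalg.norm(arm.current_force())>35:print("high");break
arm.move_l(*hp(s-2.5,.085),feed=.1);st()
arm.move_l(hp(s-2.5,.23)[0],feed=.25);st()
arm.move_to(*[jp(-.29,.03,.2),rot(110.86)]);st()
cv2.imwrite("pics/t2.png",arm.snapshot("top")[:,:,::-1])
E
```

```text
t 6.33 p [ 0.4776 -0.0778  0.1201] F [0.8 1.2 0.3] j6 -45
t 6.91 p [ 0.4777 -0.0778  0.0852] F [-0.7 -0.3  0.7] j6 -45
14 t 7.23 p [ 0.455  -0.0921  0.0856] F [0.4 0.4 0. ] j6 -54
20 t 7.55 p [ 0.4354 -0.1075  0.0853] F [ 0.1  1.1 -0.4] j6 -62
30 t 7.98 p [ 0.4061 -0.1378  0.0852] F [0.3 0.8 0.3] j6 -77
42 t 8.47 p [ 0.3782 -0.18    0.085 ] F [ 0.1  0.5 -0.5] j6 -96
54 t 8.97 p [ 0.3595 -0.227   0.0849] F [-0.4 -0.3  0.1] j6 -115
66 t 9.46 p [ 0.3512 -0.2768  0.0849] F [ 0.4 -0.9 -0.3] j6 -133
78 t 9.95 p [ 0.3535 -0.3272  0.0848] F [ 0.  -0.1 -0.4] j6 -149
88 t 10.38 p [ 0.3633 -0.368   0.0846] F [-1.3  1.3 -0.2] j6 -161
t 10.64 p [ 0.3606 -0.3588  0.0852] F [ 0.5 -1.1 -0. ] j6 -158
t 11.38 p [ 0.3603 -0.3594  0.2292] F [ 1.1  0.2 -1.8] j6 -158
t 13.61 p [0.4723 0.1116 0.1998] F [ 0.1  0.3 -0.7] j6 -15
```

View pics/t2.png

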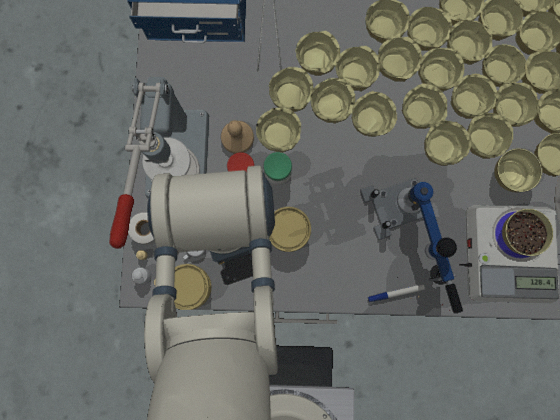

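```bash
python3 - <<'E'
from h import *
arm.grip(.06)
T=np.array([.5106,.0027]);d=O-T;L=np.linalg.norm(d);d/=L;yaw=np.degrees(np.arctan2(d[1],d[0]))+180
P=lambda k,z:np.r_[O-d*k,z]   # k = TCP distance behind the seat
print("yaw",yaw,L)
arm.move_to(P(L+.085,.1),rot(yaw));arm.move_l(P(L+.085,.032),feed=.1);st()
arm.move_l(P(L+.06,.032),feed=.06)
arm.move_l(P(.067,.032),feed=.05);st()
b=arm.current_force()
for k in np.arange(.065,.050,-.001):
    arm.move_l(P(k,.032),feed=.02);arm.sleep(.1)
    f=np.mean([arm.current_force()for _ in range(5)],0);print(round(k,4),(f[:2]@d).round(2),(f[0]*d[1]-f[1]*d[0]).round(2))
    if f[:2]@d<-5:break
st()
cv2.imwrite("pics/t3.png",arm.snapshot("top")[:,:,::-1]);cv2.imwrite("pics/s3.png",cv2.resize(arm.snapshot("side")[180:360,150:390,::-1],None,fx=3,fy=3))
E
```

```text
yaw 102.04935631035492 0.17628386199536245
t 15.43 p [0.4934 0.086  0.0327] F [-0.  -0.2 -0. ] j6 -9
t 19.53 p [ 0.5334 -0.1041  0.032 ] F [-1.  -1.   0.4] j6 -29
0.065 0.08 0.03
0.064 0.19 -0.5
0.063 -0.51 -0.22
0.062 0.48 0.14
0.061 0.18 0.35
0.06 -1.4 -0.39
0.059 -0.01 -0.32
0.058 -0.12 0.37
0.057 -0.11 0.79
0.056 -0.09 0.11
0.055 0.6 -0.29
0.054 -0.24 0.33
0.053 -0.21 0.79
0.052 -0.75 -0.49
0.051 0.11 0.77
t 24.78 p [ 0.5367 -0.1198  0.032 ] F [-0.7 -0.3  0.5] j6 -31
```

View pics/s3.png

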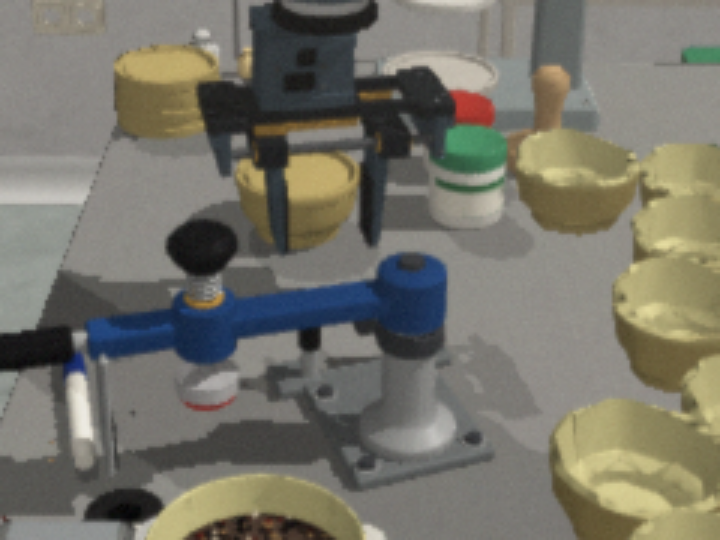

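```bash
python3 - <<'E'
from h import *
for p in[(.51,.003,.056),(.51,.003,0),tuple(O)+(.056,),tuple(O-[0,-.05])+(0,),(.5367,-.1198,.032)]:print(p,w2px("side",p).round(),w2px("top",p).round())
E
```

```text
(0.51, 0.003, 0.056) [249. 236.] [288. 229.]
(0.51, 0.003, 0) [249. 256.] [288. 232.]
(np.float64(0.5474), np.float64(-0.1697), 0.056) [263. 272.] [363. 215.]
(np.float64(0.5474), np.float64(-0.11969999999999999), 0) [263. 282.] [339. 218.]
(0.5367, -0.1198, 0.032) [258. 270.] [340. 221.]
```

View pics/t3.png

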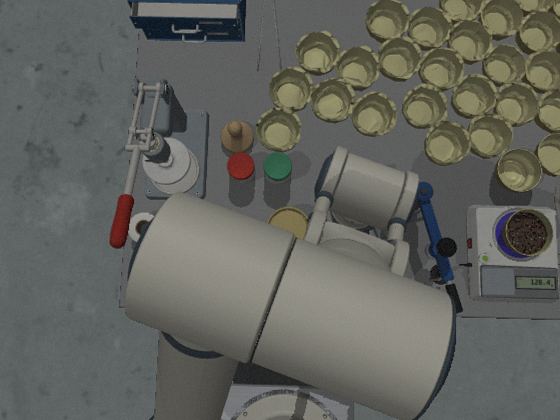

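```bash
python3 - <<'E'
from h import *
st(arm.current_width())
a=cv2.imread("pics/side0.png")[205:285,205:305];b=arm.snapshot("side")[205:285,205:305,::-1]
cv2.imwrite("pics/v2.png",cv2.resize(np.hstack([a,b]),None,fx=4,fy=4,interpolation=cv2.INTER_CUBIC))
E
```

```text
0.059808867822791295 t 24.88 p [ 0.5368 -0.1198  0.032 ] F [-0.1 -0.6  0.2] j6 -31
```

View pics/v2.png

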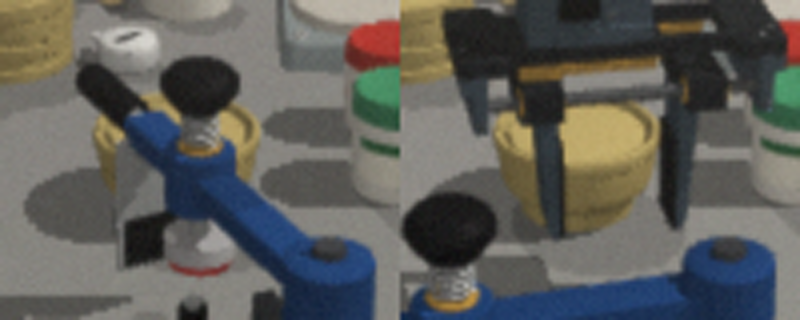

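```bash
python3 - <<'E'
from h import *
R=rot(110.86+7.7)
for s in(1,-1):
    for z in(.15,.175): print("v1",z,w2px("side",np.array([.478,-.0779,z])+R[:,1]*s*.029).round(1))
R=arm.current_tool_rot();p=arm.current_ee_pos()
for s in(1,-1):
  for dx in(-.016,.016):
    for dz in(0,.025): print("now",s,dx,dz,w2px("side",np.array(p)+R[:,1]*s*.037+R[:,0]*dx+[0,0,dz]).round(1))
b=cv2.imread("pics/s3.png")
cv2.imwrite("pics/x.png",b)
E
```

```text
v1 0.15 [244.4 212.7]
v1 0.175 [244.3 202.7]
v1 0.15 [221.2 217.4]
v1 0.175 [220.8 207.1]
now 1 -0.016 0 [275.7 271.6]
now 1 -0.016 0.025 [275.8 262. ]
now 1 0.016 0 [272.6 264.7]
now 1 0.016 0.025 [272.7 255.3]
now -1 -0.016 0 [243.6 274.9]
now -1 -0.016 0.025 [243.4 265.2]
now -1 0.016 0 [241.3 267.8]
now -1 0.016 0.025 [241.2 258.3]
```

```bash
python3 - <<'E'
from h import *
T=np.array([.5106,.0027]);d=O-T;L=np.linalg.norm(d);d/=L;yaw=np.degrees(np.arctan2(d[1],d[0]))+180
P=lambda k,z:np.r_[O-d*k,z]
arm.move_l(P(.051,.1),feed=.25)
arm.move_l(P(L+.085,.1),feed=.25);arm.move_l(P(L+.085,.03),feed=.15)
for z in(.02,.012):
    arm.move_l(P(L+.085,z),feed=.05);st()
    if arm.current_force()[2]>5:raise SystemExit("table")
arm.move_l(P(L+.06,.012),feed=.08)
arm.move_l(P(.10,.012),feed=.06);st()
b=arm.snapshot("side")[205:305,205:325,::-1]
cv2.imwrite("pics/s4.png",cv2.resize(b,None,fx=4,fy=4,interpolation=cv2.INTER_CUBIC))
E
```

```text
t 27.32 p [0.4928 0.0858 0.02  ] F [-0.6  0.2  0.7] j6 -9
t 27.62 p [0.4925 0.0858 0.0117] F [ 0.3  0.3 -0.1] j6 -9
t 30.52 p [ 0.5265 -0.0718  0.012 ] F [-0.   0.6  0.1] j6 -26
```

View pics/s4.png

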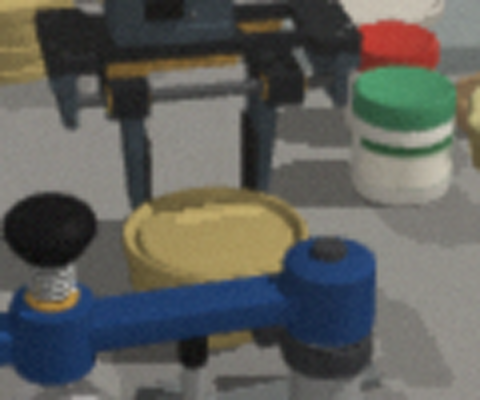

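```bash
python3 - <<'E'
from h import *
T=np.array([.5106,.0027]);d=O-T;L=np.linalg.norm(d);d/=L
P=lambda k,z:np.r_[O-d*k,z]
arm.move_l(P(.067,.012),feed=.06);st()
for k in np.arange(.0655,.045,-.0015):
    arm.move_l(P(k,.012),feed=.025)
    f=np.mean([arm.current_force()for _ in range(5)],0);print(round(k,4),(f[:2]@d).round(2),(f[0]*d[1]-f[1]*d[0]).round(2))
    if f[:2]@d<-6:break
st()
cv2.imwrite("pics/s5.png",cv2.resize(arm.snapshot("side")[205:305,205:325,::-1],None,fx=4,fy=4,interpolation=cv2.INTER_CUBIC))
E
```

```text
t 31.27 p [ 0.5333 -0.1043  0.012 ] F [-0.8  0.9  0.1] j6 -29
0.0655 0.1 -0.05
0.064 -0.29 0.36
0.0625 -0.79 0.52
0.061 -0.62 -0.17
0.0595 -0.75 -0.75
0.058 -7.68 -1.66
t 32.77 p [ 0.5352 -0.1125  0.0119] F [0.  7.9 0.5] j6 -30
```

```bash
python3 - <<'E'
from h import *
T=np.array([.5106,.0027]);d=O-T;d/=np.linalg.norm(d)
arm.move_l(np.r_[O-d*.095,.012],feed=.1)
arm.grip(.0);arm.move_l(jp(-.095,0,.012),rot(110.86),feed=.1)
d=RJ[:,0]
arm.move_l(jp(-.073,0,.012),feed=.05);b=arm.current_force()
for k in np.arange(.0715,.055,-.0015):
    arm.move_l(jp(-k,0,.012),feed=.025)
    f=np.mean([arm.current_force()for _ in range(5)],0);print(round(k,4),(f[:2]@d).round(2),(f[0]*d[1]-f[1]*d[0]).round(2))
    if f[:2]@d<-8:break
st()
arm.move_l(jp(-.1,0,.012),feed=.15);arm.move_l(jp(-.11,0,.2),feed=.3)
arm.grip(.045);arm.move_to(*hp(84,.2));st()
cv2.imwrite("pics/t6.png",cv2.resize(arm.snapshot("top")[160:310,320:480,::-1],None,fx=4,fy=4,interpolation=cv2.INTER_CUBIC))
E
```

```text
0.0715 -0.82 -1.55
0.07 -3.68 -1.27
0.0685 -11.23 -4.11
t 35.95 p [ 0.5224 -0.1046  0.0119] F [-0.2 12.   4.1] j6 -39
t 39.81 p [ 0.3591 -0.3533  0.2   ] F [ 1.  -0.1 -0.5] j6 -156
```

View pics/t6.png

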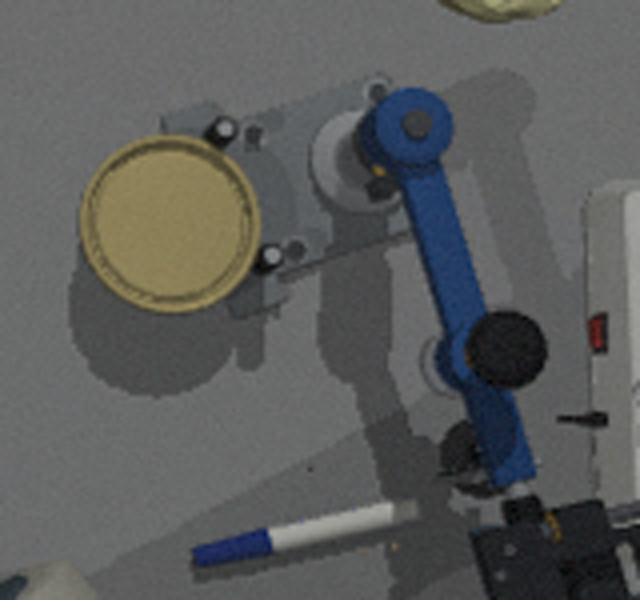

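```bash
python3 - <<'E'
from h import *
t=px2w("top",320+170.7/4,160+224/4,.056)[:2]
a=px2w("top",320+226/4,160+130/4,.07)[:2];b=px2w("top",320+271/4,160+256/4,.07)[:2]
print(t,a,b,np.linalg.norm(t-a),np.linalg.norm(t-b),np.linalg.norm(a-b))
x=(a-b)/np.linalg.norm(a-b);n=np.array([x[1],-x[0]]);m=(a+b)/2
print("jig x",n,np.degrees(np.arctan2(n[1],n[0])),"seat",m-.046*n,"hinge",m+.084*n)
k=px2w("top",320+507/4,160+349/4,.178)[:2];print("knob",k,np.linalg.norm(k-H),np.degrees(np.arctan2(*(k-H)[::-1]))%360-110.86)
E
```

```text
[ 0.54564526 -0.1685725 ] [ 0.5992976  -0.19815099] [ 0.52669443 -0.2237787 ] 0.06126548870100926 0.058368306115403355 0.0769935101307
jig x [ 0.33285552 -0.94297784] -70.55781413162741 seat [ 0.54768466 -0.16758786] hinge [ 0.59095588 -0.29017498]
knob [ 0.46743819 -0.32394799] 0.13043954486966605 83.68017425241858
```

```bash
python3 - <<'E'
from h import *
i=cv2.imread("pics/t6.png");h=cv2.cvtColor(i,cv2.COLOR_BGR2HSV)
m=cv2.inRange(h,(15,70,60),(35,255,255));m[330:]=0;m[:,300:]=0;m[:100]=0
m=cv2.morphologyEx(m,cv2.MORPH_OPEN,np.ones((7,7)))
c=max(cv2.findContours(m,0,2)[0],key=cv2.contourArea);e=cv2.fitEllipse(cv2.convexHull(c));print(e)
t=px2w("top",320+(e[0][0]-1.5)/4,160+(e[0][1]-1.5)/4,.053)[:2];print("tin",t)
v=cv2.resize(i[90:310,60:310],None,fx=2.6,fy=2.6,interpolation=cv2.INTER_CUBIC)
cv2.ellipse(v,((( e[0][0]-60)*2.6,(e[0][1]-90)*2.6),(e[1][0]*2.6,e[1][1]*2.6),e[2]),(0,0,255),1)
cv2.imwrite("pics/v6.png",v)
E
```

```text
((170.04531860351562, 223.8460693359375), (177.93553161621094, 181.80288696289062), 117.04591369628906)
tin [ 0.5470158  -0.16777408]
```

View pics/v6.png

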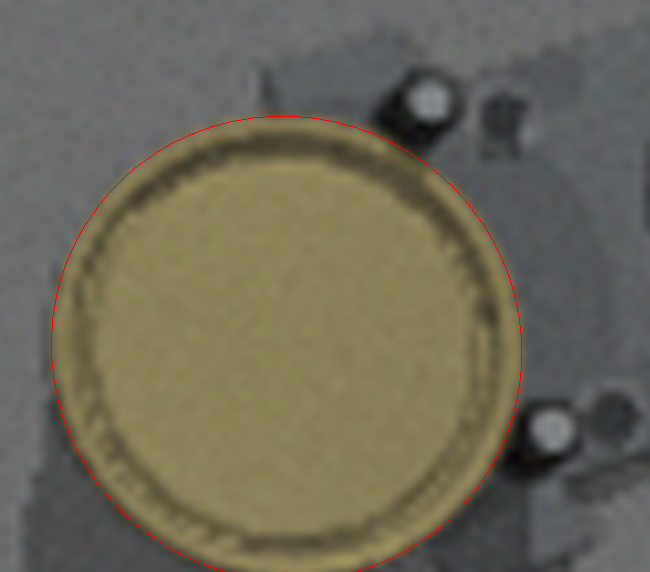

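```bash
python3 - <<'E'
from h import *
arm.move_l(hp(84,.07)[0],feed=.2);st()
for s in(72,58,44,30,16,4):
    arm.move_l(*hp(s,.07),feed=.22)
    if np.linalg.norm(arm.current_force())>30:print("high",s);raise SystemExit
st()
for s in np.arange(2.5,-9,-.7):
    arm.move_l(*hp(s,.07),feed=.04)
    t=np.radians(110.86+s);f=np.mean([arm.current_force()for _ in range(4)],0)
    ft=f[:2]@[-np.sin(t),np.cos(t)];print(round(s,1),round(ft,1))
    if ft>10:break
st();arm.sleep(.1)
arm.move_l(*hp(s+2.5,.07),feed=.05)
arm.move_l(hp(s+2.5,.24)[0],feed=.3);arm.grip(0)
arm.move_to(jp(0,0,.19),rot(110.86));st()
cv2.imwrite("pics/s7.png",cv2.resize(arm.snapshot("side")[160:310,170:370,::-1],None,fx=4,fy=4,interpolation=cv2.INTER_CUBIC))
E
```

```text
t 40.66 p [ 0.3593 -0.3539  0.0707] F [0.3 0.2 0.5] j6 -156
t 43.27 p [ 0.4911 -0.0715  0.0698] F [-0.8 -0.7 -0.6] j6 -40
2.5 0.3
1.8 -0.1
1.1 -0.1
0.4 -0.4
-0.3 -0.2
-1.0 0.2
-1.7 1.0
-2.4 0.7
-3.1 -0.0
-3.8 10.6
t 45.83 p [ 0.5209 -0.0593  0.0698] F [-9.2 -6.2  4.7] j6 -30
t 48.36 p [ 0.5471 -0.1702  0.1895] F [0.2 0.2 0.7] j6 -44
```

View pics/s7.png

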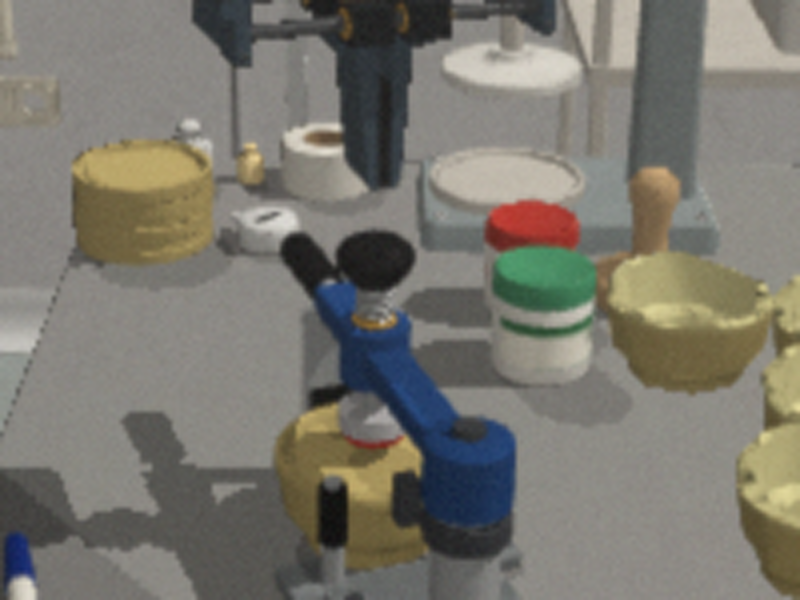

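```bash
python3 - <<'E'
from h import *
arm.move_l(jp(0,0,.162),feed=.1)
z=.162;k0=None
while z>.120:
    z-=.0015;arm.move_l(jp(0,0,z),feed=.04)
    f=np.mean([arm.current_force()[2]for _ in range(4)]);print(round(z,4),round(f,1),end="; ")
    if f>13:break
arm.sleep(.4);st("pressed")
arm.move_l(jp(0,0,.2),feed=.12);st()
E
```

```text
0.1605 0.2; 0.159 0.1; 0.1575 -0.0; 0.156 0.6; 0.1545 -0.3; 0.153 3.1; 0.1515 2.6; 0.15 3.6; 0.1485 3.8; 0.147 4.4; 0.1455 4.1; 0.144 8.1; 0.1425 10.1; 0.141 13.1; pressed t 52.74 p [ 0.5475 -0.1698  0.1416] F [-0.2 -0.  13.3] j6 -44
t 53.38 p [ 0.5469 -0.1695  0.1991] F [-0.5  0.4 -0.4] j6 -44
```

```bash
python3 - <<'E'
from h import *
arm.move_to(*hp(-1.2,.2));arm.grip(.045)
arm.move_l(hp(-1.2,.07)[0],feed=.2);st()
for s in(4,16,30,44,58,72,86.5):
    arm.move_l(*hp(s,.07),feed=.22)
    if np.linalg.norm(arm.current_force())>30:print("high",s);break
arm.move_l(*hp(s-2.5,.07),feed=.1);arm.move_l(hp(s-2.5,.2)[0],feed=.25);st()
cv2.imwrite("pics/t8.png",cv2.resize(arm.snapshot("top")[160:310,320:480,::-1],None,fx=4,fy=4,interpolation=cv2.INTER_CUBIC))
for n in("t6","t8"):
    i=cv2.imread(f"pics/{n}.png");h=cv2.cvtColor(i,cv2.COLOR_BGR2HSV)
    m=cv2.inRange(h,(15,70,60),(35,255,255));m[330:]=0;m[:,300:]=0;m[:100]=0
    m=cv2.morphologyEx(m,cv2.MORPH_OPEN,np.ones((7,7)))
    c=max(cv2.findContours(m,0,2)[0],key=cv2.contourArea);print(cv2.fitEllipse(cv2.convexHull(c)))
a,b=[cv2.imread(f"pics/{n}.png")for n in("t6","t8")]
# blue bar direction and difference outside
for i in(a,b):
    m=cv2.inRange(cv2.cvtColor(i,cv2.COLOR_BGR2HSV),(100,150,60),(125,255,255));m[:,:340]=0;y,x=np.nonzero(m);print(x.mean(),y.mean())
E
```

```text
t 55.52 p [ 0.5125 -0.0625  0.0707] F [ 0.2  0.9 -0.2] j6 -33
t 59.36 p [ 0.3588 -0.3534  0.2   ] F [ 0.4  0.2 -0.5] j6 -156
((170.04531860351562, 223.8460693359375), (177.93553161621094, 181.80288696289062), 117.04591369628906)
((169.9369354248047, 223.7225341796875), (177.80303955078125, 181.71685791015625), 117.375732421875)
443.6435952107594 242.77808758405774
444.1405129050878 243.9118495918199
```

```bash
python3 -c "
from rig import arm
arm.sign_off();print(arm.current_t())"
```

```text
the job is handed in; nothing more can be done
the job is handed in; nothing more can be done
```

The tin is stamped and stands in its seat. The blue arm is swung about 84° clear, and I handed the job in at about 59.4 s. `sign_off` reports no verdict.

**What I did:** I swung the arm clear and slid the tin home, first with the open fingers as a cradle and then with them closed. I swung the arm back until the force rose at its stop, pressed the knob, let it up and swung the arm clear again.

**What the checks showed:**
- **Tin seating:** the last push on the tin ended at 11 N. In the top picture the lid touched both pins, and its centre was about 1 mm from the seat position I estimated from the pins. An earlier hand-picked measurement gave 61.3 and 58.4 mm to the two pins instead of 60.3; I put that down to picking error.
- **Working stop:** the arm met its stop at 10.6 N, about 1° from the angle I had estimated.
- **Press:** the knob went down about 12 mm at 13 N, held for 0.4 s. The lid was met after about 8 mm, and the force then rose by about 9 N, against the 5 N a print needs. I did not look at the print itself.
- **After the last swing:** the tin's outline had not moved measurably from before the stamping.

**What went wrong or disagreed:**
- My first push passed over the lid without touching it. In the pictures the fingertips sat about 24 mm higher than the reported tool position. I lowered the tool and repeated the push.
- I did not measure the bystanders again at the end. They looked undisturbed in the pictures taken along the way.

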